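# Line up test cartridges and load the reader

### The arm

A 7-joint arm with a two-finger parallel gripper is mounted at the origin on the work surface. World frame = base frame: x ahead of the robot, y to its left, z up, the work surface at z = 0. Lengths are in mm, angles in rad, forces in N, time in s.
With the tool pointing down it reaches from about 400 to 875 mm from the base axis. Payload 19.3 kg.
Tool frame: the origin (TCP) lies at the very end of the fingers, on their centre line; the grasp point (between the pads) lies 19 mm behind it (grip_point_offset is the z of the grasp point in the tool frame, in mm); z points along the fingers, y is the line along which they close (so a half turn about z gives the same grasp; the last joint's range is limited). The gripper opens to 85 mm and grips with 20 to 120 N. Pads are 22 mm wide; open, the fingers measure 114 mm over their backs; the gripper's body (76 mm by 85 mm) begins 54 mm behind the grasp point. The pads swing forward as they close: fully open they stand 13 mm farther back than shut.
Start: joints at [-1.234, 0.521, -0.036, 1.599, 0.021, 1.021, -0.113], TCP at [247.312, 573.978, 231.291] pointing down, gripper open.
Joint ranges: [-2.91, 2.91], [-0.3, 2.13], [-1.5, 1.42], [0.17, 2.43], [-1.26, 4.41], [0.16, 1.93], [-2.52, 2.52]. Speed limits (rad/s): [1.89, 1.89, 2.39, 2.39, 3.01, 3.01, 3.01].

### API

Orientations are given as a 3x3 rotation matrix whose columns are the frame's x, y, z axes.
In Python, from workcell import movep, movel, goto_joints, open_gripper, clamp, wait, inverse_kinematics, read_state, camera, PlanningError, finish_job, grip_point_offset gives the robot as it stands. Calls block until the motion is done:
- movep(position, orientation): joint-space move of the TCP to a pose.
- movel(position, frame=None, max_speed=150, guard=None): straight line of the TCP; frame=None keeps the orientation; max_speed is the mean speed in mm/s. With guard (N) it stops when the force on the tool has changed by that much, and returns True; else False.
- goto_joints(angles): joint-space move.
- open_gripper() and clamp(): open the fingers fully, or close them until they stop; the grip force is fixed at half the most.
- wait(seconds).
- inverse_kinematics(position, orientation): joint angles nearest the present ones, or None.
- read_state(): the state.
- camera(name): name is "side" or "top"; returns a dict with "image" (480x640x3 uint8, blue, green, red), "range_z" (480x640 float32, mm along the optical axis (not along the pixel's ray), 0 where there is no reading), "fx", "fy", "cx", "cy" (pixels), "cam_to_world" (4x4, takes a point from camera to world coordinates). Camera axes: x right, y up, looking along -z (the intrinsics and any distortion apply to the point x, -y, -z); pixel columns grow to the right and rows downward; lengths in mm; the calibration is good to about 2 mm. A picture is of the moment at which its call begins.
A pose or a line that the arm cannot do raises PlanningError and nothing moves.
- finish_job(): hands the job in; it is judged then, once.
The state is a dict: "time": time; "qpos": joint angles; "qvel": joint speeds; "joint_efforts": joint torques, N m; "eef_pos": TCP position; "tool_rot": TCP orientation; "ft_force": force on the tool from outside, world axes, zero at the start; "torque": the same for the moment, N m; "finger_gap": finger opening in mm; "gripper_force": force on a finger pad.
Only numpy, scipy, OpenCV 4.12 (cv2) and the standard library are available. Lean on these libraries where they do the work, as an engineer would, in place of code of your own. Each camera call takes 0.05 s, during which the arm holds its last target. There are 200 camera calls.

### The job

Clear the reader's carriage and load it: draw the carriage fully out by its black post handle, put each reference puck back flat in the dock of its own colour, and slide the test cartridges, keeping them flat on the carriage and never lifting them, into a straight, even row, one in each blue outline, square and with their ends up against the back fence (an outline may stay empty). When the pucks are away and the row is right, slide the carriage by its handle fully home under the clear hood, so that the row is still in order there; leave the beaker and the bottle where they stand.

Things in the scene. Friction and masses are not known exactly. Their poses are not given: they have to be found in the camera images.
- cart_a: test cartridge: flat white plastic slab 56 x 24 x 10 mm (x, y, z) with a green upright grip fin, 28 x 10 mm, centred on top from 10 to 28 mm above its underside; 40 g. Origin: centre of the underside; x along its length. All cartridges are alike and may go on any outline. 4 or 5 are present, all on the carriage floor, at first behind the pucks, partly under the hood
- cart_b: test cartridge: flat white plastic slab 56 x 24 x 10 mm (x, y, z) with a green upright grip fin, 28 x 10 mm, centred on top from 10 to 28 mm above its underside; 40 g. Origin: centre of the underside; x along its length. All cartridges are alike and may go on any outline. 4 or 5 are present, all on the carriage floor, at first behind the pucks, partly under the hood
- cart_c: test cartridge: flat white plastic slab 56 x 24 x 10 mm (x, y, z) with a green upright grip fin, 28 x 10 mm, centred on top from 10 to 28 mm above its underside; 40 g. Origin: centre of the underside; x along its length. All cartridges are alike and may go on any outline. 4 or 5 are present, all on the carriage floor, at first behind the pucks, partly under the hood
- cart_d: test cartridge: flat white plastic slab 56 x 24 x 10 mm (x, y, z) with a green upright grip fin, 28 x 10 mm, centred on top from 10 to 28 mm above its underside; 40 g. Origin: centre of the underside; x along its length. All cartridges are alike and may go on any outline. 4 or 5 are present, all on the carriage floor, at first behind the pucks, partly under the hood
- cart_e: test cartridge: flat white plastic slab 56 x 24 x 10 mm (x, y, z) with a green upright grip fin, 28 x 10 mm, centred on top from 10 to 28 mm above its underside; 40 g. Origin: centre of the underside; x along its length. All cartridges are alike and may go on any outline. 4 or 5 are present, all on the carriage floor, at first behind the pucks, partly under the hood
- puck_pink: reference puck: white ceramic disc 44 mm across, 26 mm tall, its top 6 mm pink; 90 g. Origin: centre of the underside. 2 or 3 pucks are present, at first on the front part of the carriage floor
- dock_pink_in (a point): centre of the inner floor of the pink dock, a square open tray (58 mm inside, 4 mm walls rising 10 mm above the inner floor, floor about 10 mm above the bench) on a grey rack left of the reader
- puck_orange: reference puck: white ceramic disc 44 mm across, 26 mm tall, its top 6 mm orange; 90 g. Origin: centre of the underside. 2 or 3 pucks are present, at first on the front part of the carriage floor
- dock_orange_in (a point): centre of the inner floor of the orange dock, a square open tray (58 mm inside, 4 mm walls rising 10 mm above the inner floor, floor about 10 mm above the bench) on a grey rack left of the reader
- puck_blue: reference puck: white ceramic disc 44 mm across, 26 mm tall, its top 6 mm blue; 90 g. Origin: centre of the underside. 2 or 3 pucks are present, at first on the front part of the carriage floor
- dock_blue_in (a point): centre of the inner floor of the blue dock, a square open tray (58 mm inside, 4 mm walls rising 10 mm above the inner floor, floor about 10 mm above the bench) on a grey rack left of the reader
- mark0 (a point): centre of light blue outline 0 (56 x 25 mm) on the carriage floor, mark0 rightmost, 75 mm apart: where a cartridge's origin lies when it fills the outline with its end touching the fence. x points away from the robot, into the reader, to the fence; y to the left. This one is -150 mm in y and +57 mm in x from the carriage's middle
- mark1 (a point): centre of light blue outline 1 (56 x 25 mm) on the carriage floor, mark0 rightmost, 75 mm apart: where a cartridge's origin lies when it fills the outline with its end touching the fence. x points away from the robot, into the reader, to the fence; y to the left. This one is -75 mm in y and +57 mm in x from the carriage's middle
- mark2 (a point): centre of light blue outline 2 (56 x 25 mm) on the carriage floor, mark0 rightmost, 75 mm apart: where a cartridge's origin lies when it fills the outline with its end touching the fence. x points away from the robot, into the reader, to the fence; y to the left. This one is +0 mm in y and +57 mm in x from the carriage's middle
- mark3 (a point): centre of light blue outline 3 (56 x 25 mm) on the carriage floor, mark0 rightmost, 75 mm apart: where a cartridge's origin lies when it fills the outline with its end touching the fence. x points away from the robot, into the reader, to the fence; y to the left. This one is +75 mm in y and +57 mm in x from the carriage's middle
- mark4 (a point): centre of light blue outline 4 (56 x 25 mm) on the carriage floor, mark0 rightmost, 75 mm apart: where a cartridge's origin lies when it fills the outline with its end touching the fence. x points away from the robot, into the reader, to the fence; y to the left. This one is +150 mm in y and +57 mm in x from the carriage's middle
- handle (a point): top centre of the carriage's handle, an upright black post 16 x 16 mm, 45 mm tall, on an ear to the right of the carriage, 47 mm from the rim's outer face to the post's middle; it moves with the carriage. The post can be gripped from above with the fingers 20 to 30 mm below its top
- carriage (a joint): how far the carriage is slid (m) in the marks' x direction: 0 fully out (towards the robot), 0.110 fully home against its stop; starts about three quarters in (0.072 to 0.088), stays where left, about 12 N of friction. Dark grey floor 16 mm above the bench, 170 mm (x) by 385 mm (y) inside aluminium rims 12 mm high; the back rim (+x) is the fence, 28 mm beyond the marks
- reader: fixed red reader; origin on the bench under the middle of the fully-out carriage, x as the marks. Its clear hood (underside 56 mm, top 60 mm above the bench) spans x = 115 to 205 mm and covers the outlines when the carriage is home; the red housing, 85 mm tall, spans x = 205 to 335 mm; both 425 mm wide
- beaker: bystander: open glass beaker, 68 mm across, 85 mm tall, right of the reader; origin: centre of the underside
- bottle: bystander: white bottle with a blue cap, 56 mm across, 130 mm tall, to the right; origin: centre of the underside

How it is judged (in metres and radians):
On the way, in this order (a step that is already met when the one before it is completed fails the run):
1. the carriage is drawn out (value of joint carriage below 0.025 m), for 0.2 s.
2. every puck is in the dock of its colour and every cartridge is in an outline, while the carriage is still out (horizontal distance between puck_pink and dock_pink_in below 0.012 m and z of puck_pink in the frame of dock_pink_in below 0.004 m and angle between each of puck_pink, puck_orange, puck_blue, cart_a, cart_b, cart_c, cart_d, cart_e's own z axis and vertical below 0.1 rad and linear speed of each of puck_pink, puck_orange, puck_blue, cart_a, cart_b, cart_c, cart_d, cart_e below 0.02 m/s and horizontal distance between puck_orange and dock_orange_in below 0.012 m and z of puck_orange in the frame of dock_orange_in below 0.004 m and horizontal distance between puck_blue and dock_blue_in below 0.012 m and z of puck_blue in the frame of dock_blue_in below 0.004 m and (horizontal distance between cart_a and mark0 below 0.007 m or horizontal distance between cart_a and mark1 below 0.007 m or horizontal distance between cart_a and mark2 below 0.007 m or horizontal distance between cart_a and mark3 below 0.007 m or horizontal distance between cart_a and mark4 below 0.007 m) and x of each of cart_a, cart_b, cart_c, cart_d, cart_e in the frame of mark0 above -0.004 m and z of each of cart_a, cart_b, cart_c, cart_d, cart_e in the frame of mark0 below 0.004 m and angle between the x axis of each of cart_a, cart_b, cart_c, cart_d, cart_e and the x axis of mark0, either way round below 0.09 rad and (horizontal distance between cart_b and mark0 below 0.007 m or horizontal distance between cart_b and mark1 below 0.007 m or horizontal distance between cart_b and mark2 below 0.007 m or horizontal distance between cart_b and mark3 below 0.007 m or horizontal distance between cart_b and mark4 below 0.007 m) and (horizontal distance between cart_c and mark0 below 0.007 m or horizontal distance between cart_c and mark1 below 0.007 m or horizontal distance between cart_c and mark2 below 0.007 m or horizontal distance between cart_c and mark3 below 0.007 m or horizontal distance between cart_c and mark4 below 0.007 m) and (horizontal distance between cart_d and mark0 below 0.007 m or horizontal distance between cart_d and mark1 below 0.007 m or horizontal distance between cart_d and mark2 below 0.007 m or horizontal distance between cart_d and mark3 below 0.007 m or horizontal distance between cart_d and mark4 below 0.007 m) and (horizontal distance between cart_e and mark0 below 0.007 m or horizontal distance between cart_e and mark1 below 0.007 m or horizontal distance between cart_e and mark2 below 0.007 m or horizontal distance between cart_e and mark3 below 0.007 m or horizontal distance between cart_e and mark4 below 0.007 m) and value of joint carriage below 0.04 m), for 0.2 s.
3. the carriage is fully home (value of joint carriage above 0.106 m), for 0.2 s.
At the end, for the whole second after the job is handed in: Each puck lies flat in the dock of its colour (centre within 12 mm of the dock's). Each cartridge lies flat on the carriage within 7 mm of the centre of an outline, no more than 4 mm off the fence and square to within 0.09 rad. The carriage is home (joint above 0.106) and all is at rest (horizontal distance between puck_pink and dock_pink_in below 0.012 m and z of puck_pink in the frame of dock_pink_in below 0.004 m and angle between each of puck_pink, puck_orange, puck_blue, cart_a, cart_b, cart_c, cart_d, cart_e's own z axis and vertical below 0.1 rad and linear speed of each of puck_pink, puck_orange, puck_blue, cart_a, cart_b, cart_c, cart_d, cart_e below 0.02 m/s and horizontal distance between puck_orange and dock_orange_in below 0.012 m and z of puck_orange in the frame of dock_orange_in below 0.004 m and horizontal distance between puck_blue and dock_blue_in below 0.012 m and z of puck_blue in the frame of dock_blue_in below 0.004 m and (horizontal distance between cart_a and mark0 below 0.007 m or horizontal distance between cart_a and mark1 below 0.007 m or horizontal distance between cart_a and mark2 below 0.007 m or horizontal distance between cart_a and mark3 below 0.007 m or horizontal distance between cart_a and mark4 below 0.007 m) and x of each of cart_a, cart_b, cart_c, cart_d, cart_e in the frame of mark0 above -0.004 m and z of each of cart_a, cart_b, cart_c, cart_d, cart_e in the frame of mark0 below 0.004 m and angle between the x axis of each of cart_a, cart_b, cart_c, cart_d, cart_e and the x axis of mark0, either way round below 0.09 rad and (horizontal distance between cart_b and mark0 below 0.007 m or horizontal distance between cart_b and mark1 below 0.007 m or horizontal distance between cart_b and mark2 below 0.007 m or horizontal distance between cart_b and mark3 below 0.007 m or horizontal distance between cart_b and mark4 below 0.007 m) and (horizontal distance between cart_c and mark0 below 0.007 m or horizontal distance between cart_c and mark1 below 0.007 m or horizontal distance between cart_c and mark2 below 0.007 m or horizontal distance between cart_c and mark3 below 0.007 m or horizontal distance between cart_c and mark4 below 0.007 m) and (horizontal distance between cart_d and mark0 below 0.007 m or horizontal distance between cart_d and mark1 below 0.007 m or horizontal distance between cart_d and mark2 below 0.007 m or horizontal distance between cart_d and mark3 below 0.007 m or horizontal distance between cart_d and mark4 below 0.007 m) and (horizontal distance between cart_e and mark0 below 0.007 m or horizontal distance between cart_e and mark1 below 0.007 m or horizontal distance between cart_e and mark2 below 0.007 m or horizontal distance between cart_e and mark3 below 0.007 m or horizontal distance between cart_e and mark4 below 0.007 m) and value of joint carriage above 0.106 m and velocity of joint carriage below 0.01 m/s); the robot touches nothing.
It fails at once if a cartridge is lifted (20 mm) off the carriage or tipped over (height (world z) of any of cart_a, cart_b, cart_c, cart_d, cart_e above 0.036 m or angle between any of cart_a, cart_b, cart_c, cart_d, cart_e's own z axis and vertical above 0.8 rad).
It fails at once if the beaker or the bottle is moved or tipped (distance of any of beaker, bottle from where it was at the start of the episode above 0.03 m or angle between any of beaker, bottle's own z axis and vertical above 0.3 rad).
Of cart_a, cart_b, cart_c, cart_d, cart_e only 4 to 5 are there at a start; the rules pass over those that are not, and their reading is None.
Of puck_pink, puck_orange, puck_blue only 2 to 3 are there at a start; the rules pass over those that are not, and their reading is None.
At some moment in a run one of cart_a, cart_b, cart_c, cart_d, cart_e may be knocked a few centimetres aside while the robot is not near it.
Once in a run the grip may slacken for a moment while it holds something.
It also fails if it takes over 210 s, if anything falls off the work surface, if the arm or the gripper's body presses on something with over 40 N, if the wrist force passes 120 N, or if a joint passes its speed limit or range.

## Working session

There is one attempt and no reset: what is moved stays moved. The work goes in short steps, each a Python script; the robot and the scene stay as the last script left them, time stands still between calls to the robot, and variables do not carry over. Pictures are saved under pics/ and viewed, at most 14 in all, crops included, and the job is handed in when it is done.

```bash
ls; mkdir -p pics; python3 - <<'E'
from workcell import *
import cv2,numpy as np
for n in("top","side"):
    c=camera(n); cv2.imwrite(f"pics/{n}0.png",c["image"]); np.savez(f"{n}0.npz",**{k:c[k] for k in c})
    print(n,c["fx"],c["fy"],c["cx"],c["cy"],np.round(c["cam_to_world"],3).tolist(),[k for k in c])
s=read_state();print(s["time"],s["finger_gap"],grip_point_offset,np.round(s["tool_rot"],3).tolist())
E
```

```text
pics
top 497.2386877051955 497.2386877051955 311.3601306103004 243.23337004673934 [[0.025, 0.997, -0.074, 465.562], [-1.0, 0.026, 0.012, -60.528], [0.013, 0.074, 0.997, 1158.264], [0.0, 0.0, 0.0, 1.0]] ['image', 'range_z', 'fx', 'fy', 'cx', 'cy', 'cam_to_world']
side 608.3514230410792 608.3514230410792 311.49909083025 229.2349028482275 [[-0.996, 0.058, -0.065, 462.729], [-0.086, -0.564, 0.821, 941.207], [0.011, 0.824, 0.567, 785.363], [0.0, 0.0, 0.0, 1.0]] ['image', 'range_z', 'fx', 'fy', 'cx', 'cy', 'cam_to_world']
0.1 84.78507197370112 -18.700000000000003 [[-0.918, 0.396, -0.0], [0.396, 0.918, -0.001], [-0.0, -0.001, -1.0]]
```

View pics/top0.png

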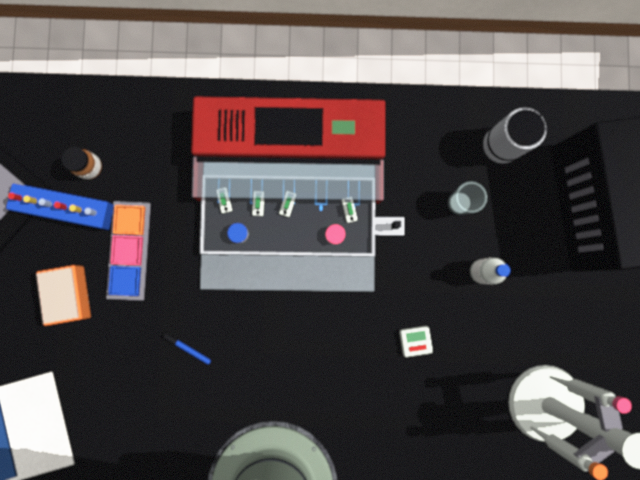

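View pics/side0.png

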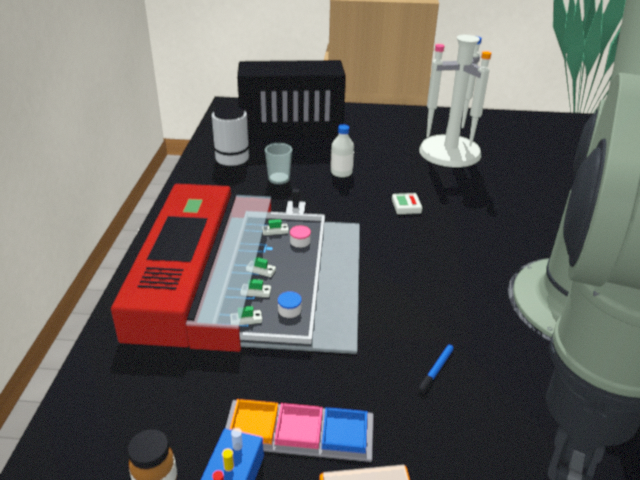

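```bash
cat > h.py <<'E'
from workcell import *
import cv2,numpy as np
def ray(c,u,v,z):
    d=np.stack([(np.asarray(u,float)-c["cx"])/c["fx"],-(np.asarray(v,float)-c["cy"])/c["fy"],-np.ones(np.shape(u))],-1)
    T=c["cam_to_world"]; d=d@T[:3,:3].T; o=T[:3,3]
    return o+d*((z-o[2])/d[...,2])[...,None]
def cloud(c):
    v,u=np.mgrid[:480,:640]; r=c["range_z"]
    P=np.stack([(u-c["cx"])/c["fx"]*r,-(v-c["cy"])/c["fy"]*r,-r],-1)
    return P@c["cam_to_world"][:3,:3].T+c["cam_to_world"][:3,3]
def hsv(c): return cv2.cvtColor(c["image"],cv2.COLOR_BGR2HSV)
COL=dict(red=(0,6),orange=(8,20),green=(50,85),blue=(105,120),pink=(160,175))
def mask(c,name,smin=110,vmin=70):
    h=hsv(c);a,b=COL[name]
    m=((h[...,0]>=a)&(h[...,0]<=b)&(h[...,1]>smin)&(h[...,2]>vmin))
    if name=="red": m|=(h[...,0]>177)&(h[...,1]>smin)&(h[...,2]>vmin)
    return m.astype(np.uint8)
def blobs(c,name,z,amin=15,**k):
    n,l,s,ce=cv2.connectedComponentsWithStats(mask(c,name,**k))
    out=[]
    for i in range(1,n):
        if s[i,4]<amin: continue
        v,u=np.nonzero(l==i); P=ray(c,u,v,z)
        r=cv2.minAreaRect(P[:,:2].astype(np.float32))
        out.append(dict(px=ce[i],n=s[i,4],c=P[:,:2].mean(0),rect=r,P=P))
    return out
E
python3 - <<'E'
from h import *
c=dict(np.load("top0.npz")); P=cloud(c)
for n in COL:
    for b in blobs(c,n,44,8):
        v,u=np.round(b["px"][::-1]).astype(int); 
        if b["px"][0]<160 and b["px"][1]>310: continue
        print(n,b["px"].round(1),b["n"],"c",b["c"].round(1),"cloudz",P[v,u].round(1),"rect",np.round(b["rect"][1],1),round(b["rect"][2],1))
m=mask(c,"red").astype(bool)&(abs(P[...,2]-85)<6)
r=cv2.minAreaRect(P[m][:,:2].astype(np.float32));print("housing",r,np.median(P[m][:,2]))
for (u,v) in [(395,225),(398,223),(392,226),(385,232),(300,240),(300,254),(300,177),(300,275),(300,195),(204,210),(374,210)]: print(u,v,P[v,u].round(1),c["image"][v,u])
a=c["image"][140:300,90:420]
cv2.imwrite("pics/crop0.png",cv2.resize(a,None,fx=2.4,fy=2.4,interpolation=cv2.INTER_CUBIC))
E
```

```text
red [287.1 127.1] 8634 c [812.9 -11.5] cloudz [799.1 -13.1  89. ] rect [139.5 441.9] 0.7
red [ 13.3 196.1] 39 c [637.  598.1] cloudz [632.  578.7  78.1] rect [28.4  7.5] 80.1
red [ 59.3 205.4] 33 c [618.8 494.4] cloudz [614.9 477.9  78.5] rect [21.4  7.8] 73.0
red [417.1 347.8] 63 c [ 321.8 -313.7] cloudz [ 318.8 -318.    24.5] rect [ 8.1 36.3] 9.9
orange [318.8  19.8] 6326 c [1069.6  -79.6] cloudz [1471.   -90.  -698.3] rect [1487.7   25.2] 90.0
orange [343. 120.] 23 c [ 833.2 -138.8] cloudz [ 818.2 -135.6   89.6] rect [ 0.  50.5] 1.7
orange [345.5 133.9] 18 c [ 800.8 -145.2] cloudz [ 788.2 -143.2   85.6] rect [ 2.2 39. ] 5.1
orange [ 86.5 164. ] 175 c [714.7 439.1] cloudz [708.1 427.2  73. ] rect [35.4 59.7] 70.1
orange [128.2 219.4] 889 c [591.2 338.7] cloudz [595.8 350.7  12.2] rect [69.2 64.7] 88.7
orange [ 75.5 292.9] 918 c [424.5 446.6] cloudz [424.6 442.2  55.9] rect [126.3 108.5] 11.4
orange [598.5 470.8] 279 c [  64.9 -714.6] cloudz [ 159.  -561.3  306.5] rect [34.  42.1] 1.1
green [222.9 200.6] 17 c [639.5 128.4] cloudz [638.3 127.9  46.3] rect [11.4  4.5] 2.2
green [257.1
[... 1217 characters left out ...]
[64.9 70.2] 1.4
pink [622.5 404.4] 267 c [ 208.7 -770.7] cloudz [ 270.2 -603.2  308. ] rect [42.9 35. ] 45.9
housing ((765.4227905273438, 182.5895233154297), (193.3392791748047, 839.9274291992188), 10.046159744262695) 86.60372476643124
395 225 [ 591.8 -257.1   66.9] [38 34 36]
398 223 [ 596.9 -264.4   63. ] [45 43 42]
392 226 [ 592.3 -254.8   41.8] [38 39 37]
385 232 [ 580.9 -243.5   14.8] [243 241 240]
300 240 [557.1 -47.4  16.9] [86 80 78]
300 254 [524.2 -48.4  28.6] [223 219 217]
300 177 [694.7 -44.2  61.2] [208 201 187]
300 275 [476.8 -49.5   9.9] [172 167 158]
300 195 [654.2 -45.2  60.4] [155 145 131]
204 210 [619.6 174.1  25.1] [183 179 179]
374 210 [ 629.  -214.8   32.4] [194 191 190]
```

View pics/crop0.png

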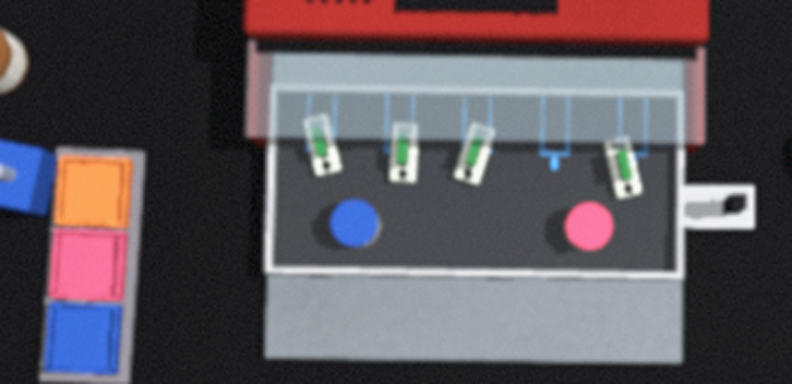

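```bash
cat >> h.py <<'E'
def rimframe(c, v0=190, v1=300):
    """yaw, front rim middle (x,y) of the carriage, side rim ys, from white rim pixels at z=28"""
    h=hsv(c); w=((h[...,2]>195)&(h[...,1]<40)).astype(np.uint8)
    f=[]
    for u in range(208,368):
        v=np.nonzero(w[v0:v1,u])[0]+v0
        if len(v): 
            v=v[v>v.max()-5]; f.append((u,v.mean()))
    f=np.array(f); F=ray(c,f[:,0],f[:,1],28)[:,:2]
    vx,vy,x0,y0=cv2.fitLine(F.astype(np.float32),cv2.DIST_HUBER,0,.01,.01).ravel()
    if vy<0: vx,vy=-vx,-vy
    ey=np.array([vx,vy]); ex=np.array([vy,-vx])
    n,l,s,_=cv2.connectedComponentsWithStats(w)
    return ey,ex,np.array([x0,y0]),F,w
E
python3 - <<'E'
from h import *
c=dict(np.load("top0.npz")); 
ey,ex,p0,F,w=rimframe(c)
print("yaw",np.degrees(np.arctan2(ex[1],ex[0])),p0,"resid",np.std((F-p0)@ex))
L=[];R=[]
for v in range(205,248):
    u=np.nonzero(w[v])[0]
    l=u[(u>196)&(u<210)]; r=u[(u>366)&(u<381)]
    if len(l):L.append((l.mean(),v))
    if len(r):R.append((r.mean(),v))
L=np.array(L);R=np.array(R)
l=(ray(c,L[:,0],L[:,1],28)[:,:2]-p0)@ey; r=(ray(c,R[:,0],R[:,1],28)[:,:2]-p0)@ey
print("L/R",np.median(l),np.median(r),np.median(l)-np.median(r)); mid=p0+ey*(np.median(l)+np.median(r))/2
print("front rim mid",mid, "housing corners:")
for q in [(193,96.5),(385,96.5),(194,157),(385.5,155.5)]:
    P=ray(c,*q,85)[:2]-mid; print(P@ex,P@ey)
for q in [(397,223.5),(405,217),(405,235)]:
    for z in (28,61): P=ray(c,*q,z); print(q,z,P.round(1),(P[:2]-mid)@ex,(P[:2]-mid)@ey)
# housing from red mask at z=85
m=mask(c,"red"); v,u=np.nonzero(m[:165]); 
r=cv2.minAreaRect(ray(c,u,v,85)[:,:2].astype(np.float32)); print(r)
s=dict(np.load("side0.npz")); P=cloud(s); 
b=(P[...,2]>45)&(P[...,2]<75)&(abs(P[...,0]-590)<25)&(abs(P[...,1]+255)<25)
v,u=np.nonzero(b); print(np.c_[u,v,P[b].round(0)][:40])
E
```

```text
yaw 0.6652306 [525.16125  -19.584513] resid 0.5068087400926395
L/R 195.1500957538925 -195.83497423153065 390.98506998542314
front rim mid [525.16523067 -19.92692886] housing corners:
340.23925289244073 212.11663537351208
348.00914707895316 -212.19374726222065
204.78607285058553 205.77066094612337
215.10218854918355 -213.60219461043076
(397, 223.5) 28 [ 599.9 -268.7   28. ] 71.82749285295608 -249.58634037068478
(397, 223.5) 61 [ 596.  -262.6   61. ] 67.9765106913891 -243.46438287424377
(405, 217) 28 [ 615.4 -286.9   28. ] 87.09822782124378 -267.9747599066505
(405, 217) 61 [ 611.  -280.3   61. ] 82.80139015740669 -261.31592071818966
(405, 235) 28 [ 573.9 -287.3   28. ] 45.633676921776946 -267.94715879981806
(405, 235) 61 [ 570.7 -280.7   61. ] 42.547468491311676 -261.2891254733787
((801.3958129882812, -16.379058837890625), (134.35531616210938, 425.62615966796875), 0.6901161074638367)
[[ 293.  189.  602. -268.   61.]
 [ 294.  189.  599. -263.   64.]
 [ 295.  189.  598. -269.   60.]
 [ 296.  189.  595. -267.   62.]
 [ 297.  189.  593. -270.   60.]
 [ 298.  189.  590. -264.   64.]
 [ 293.
[... 415 characters left out ...]
  59.]
 [ 292.  192.  603. -258.   58.]
 [ 293.  192.  601. -257.   59.]
 [ 294.  192.  598. -251.   63.]
 [ 295.  192.  596. -257.   59.]
 [ 296.  192.  594. -255.   61.]
 [ 297.  192.  591. -251.   63.]
 [ 298.  192.  589. -257.   60.]
 [ 292.  193.  603. -252.   60.]
 [ 293.  193.  600. -252.   60.]
 [ 294.  193.  599. -257.   57.]
 [ 295.  193.  596. -259.   56.]
 [ 296.  193.  593. -249.   62.]
 [ 297.  193.  592. -257.   57.]
 [ 298.  193.  589. -255.   58.]
 [ 292.  194.  603. -258.   53.]
 [ 293.  194.  600. -252.   57.]
 [ 294.  194.  599. -259.   53.]
 [ 295.  194.  596. -256.   55.]
 [ 296.  194.  594. -256.   55.]
 [ 297.  194.  591. -254.   56.]
 [ 298.  194.  589. -256.   55.]]
```

```bash
cat >> h.py <<'E'
def R(ydir):
    y=np.array([ydir[0],ydir[1],0.])/np.hypot(*ydir); z=np.array([0,0,-1.]); 
    return np.c_[np.cross(y,z),y,z]
def best(pos,ydir):
    c=[]
    for s in(1,-1):
        r=R(s*np.asarray(ydir,float)); q=inverse_kinematics(list(pos),r.tolist())
        if q is not None: c.append((abs(q[6]),s,r))
    return min(c,key=lambda t:t[0])[2]
def rep(t=""):
    s=read_state(); print(t,"t",round(s["time"],1),np.round(s["eef_pos"],1),"F",np.round(s["ft_force"],1),"gap",round(s["finger_gap"],1),"gf",round(s["gripper_force"],1)); return s
def snap(t):
    c=camera("top"); np.savez(t+".npz",**c); return c
EX=np.array([.99993,.0116]); EY=np.array([-.0116,.99993])
E
python3 - <<'E'
from h import *
p=np.array([596,-264.])
r=best([*p,150],EX); print(np.round(r,2).tolist())
movep([*p,150],r.tolist()); rep()
movel([*p,70]); movel([*p,33],max_speed=60,guard=15); rep("down")
clamp(); rep("grip")
q=p-EX*82; g=movel([*q,33],max_speed=50,guard=40); rep(g)
open_gripper(); rep(); s=read_state()["eef_pos"]; movel([s[0],s[1],150]); 
movep([480,-280,220],r.tolist())
c=snap("t1"); cv2.imwrite("pics/crop1.png",cv2.resize(c["image"][140:330,90:420],None,fx=2.4,fy=2.4,interpolation=cv2.INTER_CUBIC)); rep()
E
```

```text
[[-0.01, 1.0, 0.0], [1.0, 0.01, 0.0], [0.0, 0.0, -1.0]]
 t 3.3 [ 596.4 -263.2  150. ] F [ 0.  -0.5 -0.4] gap 85.3 gf 0.0
down t 4.7 [ 596.  -264.2   33.1] F [-0.2 -0.  -0.4] gap 85.2 gf 0.0
grip t 5.4 [ 596.3 -264.    33.3] F [1.  0.8 4.6] gap 14.9 gf 58.8
False t 7.2 [ 516.2 -265.    33.3] F [14.5 -1.3 -3.2] gap 15.0 gf 59.1
 t 7.9 [ 514. -265.   33.] F [ 0.2  0.3 -0.7] gap 85.5 gf 0.0
 t 9.3 [ 480.  -279.6  219.4] F [ 0.4  1.  -0.3] gap 84.9 gf 0.0
```

View pics/crop1.png

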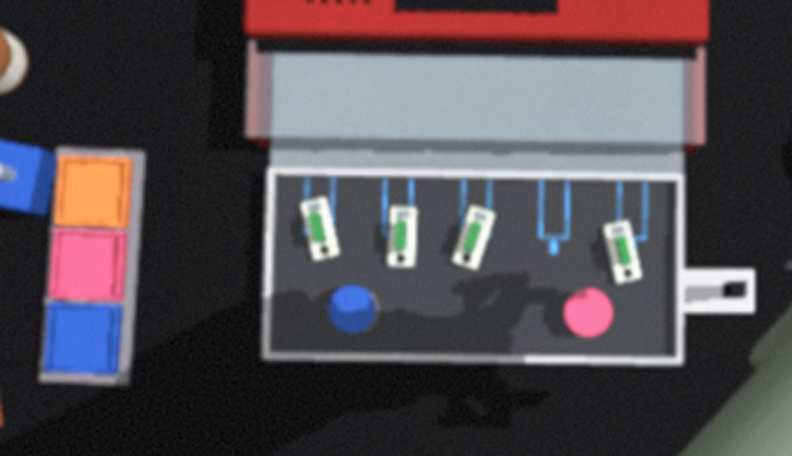

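```bash
cat > puck.py <<'E'
from h import *
import sys
name=sys.argv[1]
c=camera("top")
def cen(lo,hi,z):
    b=[x for x in blobs(c,name,z,100) if lo<x["px"][0]<hi and 200<x["px"][1]<310]; assert len(b)==1,[x["px"] for x in b]
    r=b[0]["rect"]; print(name,"size",np.round(r[1],1),"c",np.round(r[0],1),b[0]["c"].round(1)); return b[0]["c"]
p=cen(200,372,42); d=cen(100,150,16)
r=best([*p,120],EY); movep([*p,120],r.tolist()); movel([*p,60])
g=movel([*p,25],max_speed=60,guard=15); rep(f"down {g}"); clamp(); rep("grip"); movel([*p,110]); s=rep("lift")
assert 38<s["finger_gap"]<48
r2=best([*d,110],EX); movep([*d,110],r2.tolist()); s=rep("above dock"); assert 38<s["finger_gap"]<48
movel([*d,50]); g=movel([*d,19.5],max_speed=40,guard=8); rep(f"placed {g}"); open_gripper(); movel([*d,120])
E
python3 puck.py pink && python3 puck.py blue; python3 - <<'E'
from h import *
s=read_state(); movep([420,240,230],s["tool_rot"]); rep()
c=snap("t2"); cv2.imwrite("pics/crop2.png",cv2.resize(c["image"][140:330,90:420],None,fx=2.4,fy=2.4,interpolation=cv2.INTER_CUBIC))
for b in blobs(c,"green",44,8): 
    if b["px"][1]>180: print(b["px"].round(1),b["n"],b["c"].round(1),b["rect"][1:])
E
```

```text
pink size [44.  45.2] c [ 489.4 -127.5] [ 489.9 -127.4]
pink size [66.5 72. ] c [525.1 350.1] [524.7 349.9]
down False t 11.9 [ 489.9 -127.6   25.1] F [-0.4  0.1  0. ] gap 85.3 gf 0.0
grip t 12.4 [ 490.  -127.3   25.6] F [-2.6  2.4 14.2] gap 41.9 gf 58.9
lift t 13.1 [ 489.7 -127.   109.3] F [-0.8  0.1 -0.4] gap 41.7 gf 60.8
above dock t 14.8 [525.3 348.2 110.1] F [ 0.3 -0.4  0. ] gap 41.7 gf 60.7
placed True t 16.1 [524.3 349.7  19.7] F [-0.6 -0.4  8.3] gap 41.6 gf 61.8
 t 18.3 [420.1 240.6 229.9] F [-0.1  1.2  0. ] gap 85.2 gf 0.0
[221.5 234.2] 30 [563.5 128.8] ((23.035921096801758, 6.136269569396973), 13.387609481811523)
[256.3 238. ] 23 [557.   50.5] ((20.3006649017334, 4.483471870422363), 1.8858524560928345)
[286.3 238.4] 23 [557.6 -16.7] ((4.976582050323486, 21.368038177490234), 73.26602935791016)
[349.1 244.1] 24 [ 548.5 -158.3] ((19.629301071166992, 5.4695281982421875), 15.132373809814453)Traceback (most recent call last):
  File "puck.py", line 8, in <module>
    p=cen(200,372,42); d=cen(100,150,16)
  File "puck.py", line 6, in cen
    b=[x for x in blobs(c,name,z,100) if lo<x["px"][0]<hi and 200<x["px"][1]<310]; assert len(b)==1,[x["px"] for x in b]
                                                                                          ^^^^^^^^^
AssertionError: [array([320.38356164, 229.41780822]), array([235.72011662, 268.31195335])]
```

View pics/crop2.png

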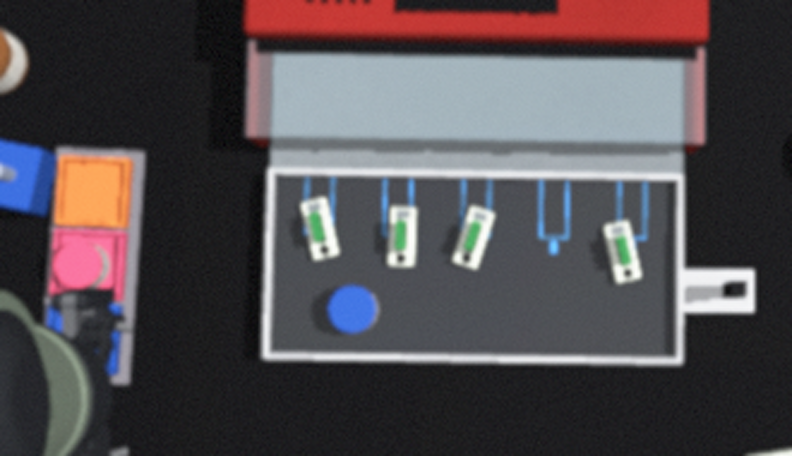

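```bash
sed -i 's/^def cen(lo,hi,z):/def cen(lo,hi,z,c=c):/; s/blobs(c,name,z,100)/blobs(c,name,z,200)/; s/d=cen(100,150,16)/d=cen(100,150,16,dict(np.load("t1.npz")))/' puck.py
python3 puck.py blue; python3 - <<'E'
from h import *
s=read_state(); movep([400,-150,300],R([0,1]).tolist() if 0 else best([400,-150,300],EY).tolist()); rep()
c=snap("t3"); cv2.imwrite("pics/crop3.png",cv2.resize(c["image"][140:330,90:420],None,fx=2.4,fy=2.4,interpolation=cv2.INTER_CUBIC))
ey,ex,p0,F,w=rimframe(c,260,300); print("yaw",np.arctan2(ex[1],ex[0]),p0)
for b in blobs(c,"green",44,8): 
    if b["px"][1]>180: print(b["px"].round(1),b["n"],b["c"].round(1),b["rect"][1:])
# outlines (light blue) at floor
h=hsv(c); m=((h[...,0]>95)&(h[...,0]<118)&(h[...,1]>70)&(h[...,2]>90)).astype(np.uint8); m[:212]=0;m[245:]=0;m[:,:208]=0;m[:,372:]=0
n,l,st,ce=cv2.connectedComponentsWithStats(m)
for i in range(1,n):
    if st[i,4]>4: print(st[i],ce[i].round(1),ray(c,*ce[i],16).round(1))
E
```

```text
blue size [44.7 44.7] c [488.5  93.9] [487.9  94.4]
blue size [70.2 65.2] c [454.1 351.3] [454.  351.2]
down False t 20.5 [488.   94.2  25.1] F [ 0.9  0.3 -1.3] gap 84.9 gf 0.0
grip t 21.0 [488.   94.4  25.5] F [-2.9  0.9 12.9] gap 41.7 gf 58.9
lift t 21.7 [487.6  94.6 109.3] F [-0.6  0.  -1.4] gap 41.8 gf 60.7
above dock t 22.7 [454.4 349.6 109.6] F [ 0.1 -1.6 -0.4] gap 41.4 gf 60.7
placed True t 24.0 [453.8 351.   19.6] F [-1.6 -0.4  8.8] gap 41.4 gf 61.9
 t 27.2 [ 400.4 -149.3  299.8] F [ 0.2  0.8 -0.1] gap 85.3 gf 0.0
yaw 0.012256102 [444.2832     -4.7848854]
[221.5 234.2] 30 [563.5 128.8] ((23.035921096801758, 6.136269569396973), 13.387609481811523)
[274.8 232.9] 26 [569.5   9.3] ((4.983926773071289, 23.526397705078125), 73.3742446899414)
[256.3 238. ] 23 [557.   50.5] ((20.3006649017334, 4.483471870422363), 1.8858524560928345)
[349.1 244.1] 23 [ 548.6 -158.4] ((19.6306209564209, 4.92366361618042), 15.149685859680176)
[216 214   4   9  33] [217.5 217.9] [603.3 144.3  16. ]
[227 214   4  19  51] [228.3 221.4] [596.  119.1  16. ]
[248 214   4  25  78] [249.8 225.3] [588.2  69.2  16. ]
[259 214   4  12  39] [260.7 219.2] [603.   44.7  16. ]
[281 215   4   7  27] [282.6 217.9] [607.4  -5.7  16. ]
[282 215  14  30 170] [290.  232.3] [574.4 -24.   16. ]
[313 215  15  30 221] [320.5 230.4] [580.5 -94.   16. ]
[346 216   4  16  60] [347.6 223.1] [ 599.3 -156.3   16. ]
[354 216   7  26 101] [358.  228.4] [ 587.5 -180.6   16. ]
[216 234   2   4   7] [216.4 235.7] [562.1 145.   16. ]
```

View pics/crop3.png

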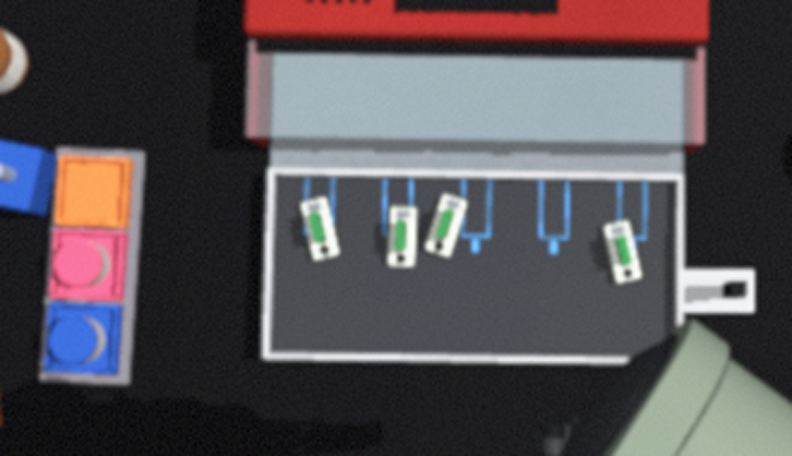

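```bash
cat >> h.py <<'E'
MARK2=np.array([589.4,-18.3])
def mark(i): return MARK2+EY*75*(i-2)
def carts(c):
    """fin centre (z=44) and yaw of slab (z=26)"""
    h=hsv(c); g=mask(c,"green",90,60); w=(((h[...,2]>140)&(h[...,1]<70))|(g>0)).astype(np.uint8)
    out=[]
    for b in blobs(c,"green",44,8,smin=90,vmin=60):
        if not(205<b["px"][0]<372 and 180<b["px"][1]<290): continue
        k=np.zeros_like(w); cv2.circle(k,tuple(int(round(t)) for t in b["px"]),15,1,-1)
        k&=w; k[:219]=0
        n,l=cv2.connectedComponents(k,connectivity=4); i=l[int(round(b["px"][1])),int(round(b["px"][0]))]
        v,u=np.nonzero(l==i); P=ray(c,u,v,26)[:,:2]
        ev,V=np.linalg.eigh(np.cov(P.T)); d=V[:,1]*np.sign(V[0,1])
        out.append(dict(p=b["c"],yaw=np.arctan2(d[1],d[0]),sd=np.sqrt(ev*12),slab=P.mean(0)))
    return out
def show(c): 
    for k in carts(c):
        j=min(range(5),key=lambda i:np.hypot(*(k["p"]-mark(i)))); e=k["slab"]-mark(j)
        print("mark",j,"fin",k["p"].round(1),"yaw-ref",round(k["yaw"]-.0116,3),"size",k["sd"].round(0),"slab err",np.round([e@EX,e@EY],1))
def slide(k,m,off=0.):
    """grip fin of cart k (gripper shifted off along cart y), slide to mark m, press to fence"""
    a=np.array([np.cos(k["yaw"]),np.sin(k["yaw"])]); n=np.array([-a[1],a[0]])
    q=k["p"]+off*n; r=best([*q,120],n); s=np.sign(r[:2,1]@EY)
    rs=R(s*EY).tolist(); t=mark(m)
    movep([*q,100],r.tolist()); g=movel([*q,30],max_speed=80,guard=12); rep(f"down {g}")
    clamp(); st=rep("grip"); assert 7<st["finger_gap"]<13
    movel([*(t-EX*14),30],frame=rs,max_speed=50)
    g=movel([*(t+EX*10),30],max_speed=20,guard=6); st=rep(f"fence {g}")
    e=np.array(st["eef_pos"][:2])-t; print("tcp vs mark",np.round([e@EX,e@EY],1),"gap",st["finger_gap"])
    open_gripper(); p=read_state()["eef_pos"]; movel([p[0],p[1],110])
E
python3 - <<'E'
from h import *
c=dict(np.load("t3.npz")); print(ray(c,320.5,239.3,16)); show(c)
ks=carts(c); k=min(ks,key=lambda k:abs(k["p"][1]-9)); 
slide(k,2,-28)
movep([400,-150,300],best([400,-150,300],EY).tolist())
c=snap("t4"); show(c); cv2.imwrite("pics/crop4.png",cv2.resize(c["image"][140:330,90:420],None,fx=2.4,fy=2.4,interpolation=cv2.INTER_CUBIC))
E
```

```text
[560.0095239  -94.57305014  16.        ]
mark 4 fin [563.2 128.7] yaw-ref 0.26 size [27. 59.] slab err [-23.8  -3.3]
mark 2 fin [568.8   9.5] yaw-ref -0.281 size [27. 59.] slab err [-18.2  26.3]
mark 3 fin [557.7  50.1] yaw-ref -0.02 size [27. 58.] slab err [-30.1  -6.9]
mark 0 fin [ 548.8 -158.4] yaw-ref 0.233 size [27. 59.] slab err [-41.4   8.6]
down False t 29.4 [561.6 -17.6  30.4] F [ 0.4 -0.6 -0.4] gap 85.2 gf 0.0
grip t 30.1 [561.4 -17.5  30.2] F [-1.5  1.6  5.8] gap 8.0 gf 60.0
fence True t 30.8 [575.6 -18.7  30.2] F [-1.8  0.1  7.4] gap 8.3 gf 60.3
tcp vs mark [-13.8  -0.2] gap 8.286002659129737
mark 2 fin [576. -18.] yaw-ref 0.019 size [27. 58.] slab err [-12.5  -0.4]
mark 4 fin [563.3 128.6] yaw-ref 0.265 size [27. 59.] slab err [-23.5  -3.2]
mark 3 fin [557.8  50.2] yaw-ref -0.02 size [27. 59.] slab err [-30.1  -6.9]
mark 0 fin [ 548.8 -158.4] yaw-ref 0.237 size [27. 59.] slab err [-41.5   8.6]
```

View pics/crop4.png

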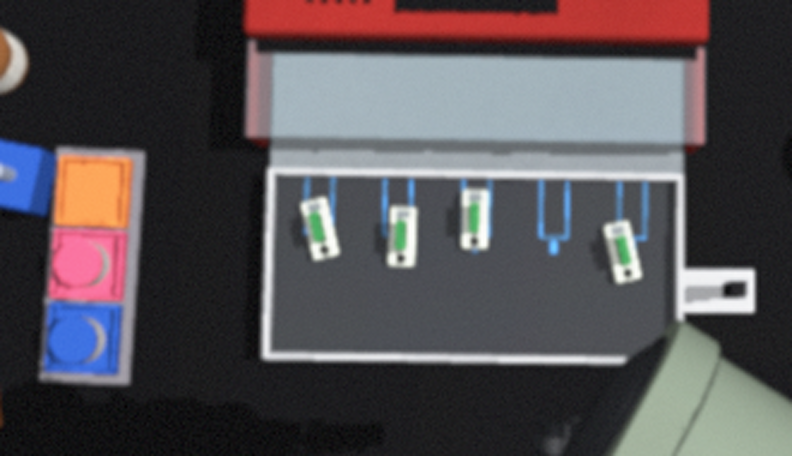

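```bash
python3 - <<'E'
s=open('h.py').read()
s=s.replace('''    g=movel([*(t+EX*10),30],max_speed=20,guard=6); st=rep(f"fence {g}")
''','''    for _ in range(4):
        wait(.3); g=movel([*(t+EX*10),30],max_speed=25,guard=8); st=rep(f"fence {g}")
        if (np.array(st["eef_pos"][:2])-t)@EX>-5: break
''')
open('h.py','w').write(s)
E
python3 - <<'E'
from h import *
c=dict(np.load("t4.npz")); ks=carts(c)
for y,m in((-18,2),(128,4)):
    slide(min(ks,key=lambda k:abs(k["p"][1]-y)),m)
movep([400,-150,300],best([400,-150,300],EY).tolist())
c=snap("t5"); show(c)
E
```

```text
down False t 36.7 [576.3 -17.9  30.4] F [-0.4  0.2 -0.3] gap 85.1 gf 0.0
grip t 37.4 [576.1 -18.   30.1] F [-0.4 -0.5  3. ] gap 8.4 gf 61.1
fence True t 38.2 [575.6 -18.4  30.1] F [-0.1 -0.4  8.3] gap 8.3 gf 61.8
fence True t 38.7 [575.6 -18.4  30.1] F [-1.2 -1.   8.4] gap 8.1 gf 61.8
fence True t 39.3 [575.7 -18.4  30.1] F [-1.5 -1.1  9.1] gap 8.2 gf 61.9
fence True t 39.8 [575.8 -18.4  30.1] F [-1.7 -1.2  8.4] gap 8.1 gf 61.9
tcp vs mark [-13.6   0.1] gap 8.126686225494943
down False t 42.9 [563.5 128.8  30.4] F [ 0.3 -0.5 -0.2] gap 85.4 gf 0.0
grip t 43.6 [563.3 128.6  30.1] F [-1.4 -1.3  4.3] gap 8.2 gf 61.2
fence True t 44.5 [573.8 131.7  30.1] F [-1.1 -0.8  8.5] gap 8.2 gf 61.8
fence True t 45.1 [574.2 131.7  30.1] F [-0.6 -1.2  7.6] gap 8.8 gf 61.7
fence True t 45.7 [574.4 131.7  30.1] F [-0.3 -1.1  7.6] gap 8.0 gf 61.8
fence True t 46.2 [574.8 131.8  30.1] F [-0.6 -0.5  7.1] gap 8.2 gf 61.8
tcp vs mark [-12.9   0.3] gap 8.207068057026987
mark 4 fin [574.5 131.4] yaw-ref 0.026 size [26. 56.] slab err [-13.9  -0.1]
mark 2 fin [575.6 -17.9] yaw-ref 0.029 size [27. 58.] slab err [-12.6  -0.5]
mark 3 fin [557.7  50.1] yaw-ref -0.02 size [27. 58.] slab err [-30.1  -6.9]
mark 0 fin [ 548.8 -158.4] yaw-ref 0.237 size [27. 59.] slab err [-41.4   8.6]
```

```bash
python3 - <<'E'
s=open('h.py').read()
a=s.index("    for _ in range(4):"); b=s.index("    e=np.array(st[")
s=s[:a]+'''    wait(.3); f0=np.array(read_state()["ft_force"][:2])@EX; x=-14
    movel([*(t-EX*5),ZG],max_speed=30)
    for x in np.arange(-5,9,1.):
        movel([*(t+EX*x),ZG],max_speed=20); wait(.1)
        f=np.array(read_state()["ft_force"][:2])@EX-f0
        if f<-5: break
    st=rep(f"fence x{x} f {f:.1f}")
'''+s[b:]
s=s.replace(",30],max_speed=80",",ZG],max_speed=80").replace("EX*14),30]","EX*14),ZG]").replace("MARK2=","ZG=32\nMARK2=")
open('h.py','w').write(s)
E
python3 - <<'E'
from h import *
c=dict(np.load("t5.npz")); ks=carts(c)
for y,m in((-18,2),(131,4)):
    slide(min(ks,key=lambda k:abs(k["p"][1]-y)),m)
movep([400,-150,300],best([400,-150,300],EY).tolist())
c=snap("t6"); show(c)
E
```

```text
down False t 52.7 [575.9 -17.8  32.4] F [ 0.3 -0.5  0.6] gap 85.4 gf 0.0
grip t 53.4 [575.7 -17.9  32.1] F [ 0.4 -1.   2.7] gap 8.2 gf 60.9
fence x-3.0 f -6.1 t 55.4 [585.7 -18.3  32.1] F [-5.3 -0.8 11.2] gap 8.0 gf 62.1
tcp vs mark [-3.7  0.1] gap 8.03624447805258
down False t 58.5 [574.8 131.6  32.4] F [ 0.3  1.  -0.1] gap 85.7 gf 0.0
grip t 59.2 [574.6 131.5  32.2] F [-2.3 -0.4  4.3] gap 7.9 gf 60.7
fence x0.0 f -6.7 t 62.3 [586.9 131.9  32.1] F [-6.1 -0.3 10.1] gap 8.3 gf 61.6
tcp vs mark [-0.7  0.2] gap 8.307398400784104
mark 4 fin [587.2 131.8] yaw-ref -0.054 size [27. 44.] slab err [-8.2 -0.1]
mark 2 fin [585.4 -17.7] yaw-ref 0.007 size [27. 48.] slab err [-8.2 -0.5]
mark 3 fin [558.   50.1] yaw-ref -0.02 size [27. 59.] slab err [-30.1  -6.9]
mark 0 fin [ 548.8 -158.4] yaw-ref 0.233 size [27. 59.] slab err [-41.1   8.6]
```

```bash
python3 - <<'E'
import numpy as np,cv2
c=np.load("t6.npz"); cv2.imwrite("pics/crop6.png",cv2.resize(c["image"][205:255,195:330],None,fx=5.9,fy=5.9,interpolation=cv2.INTER_CUBIC))
E
```

```text
(no output)
```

View pics/crop6.png

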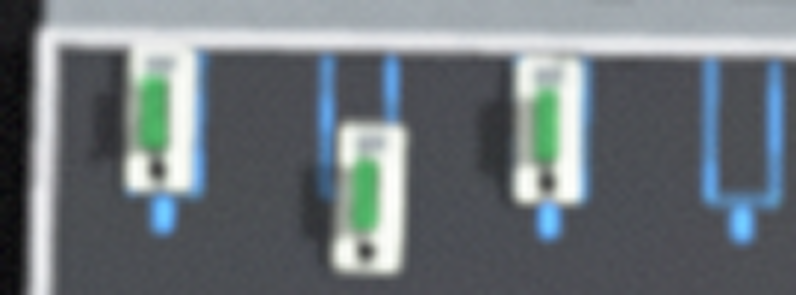

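```bash
python3 - <<'E'
s=open('h.py').read()
a=s.index("    movel([*(t-EX*14),ZG]"); b=s.index("    e=np.array(st[")
s=s[:a]+'''    z=ZG
    def up(p,z):
        wait(.2)
        for _ in range(6):
            if read_state()["ft_force"][2]<2.5: break
            z+=.4; movel([*p,z],max_speed=10); wait(.15)
        return z
    z=up(q,z); b=t-EX*14
    if (np.asarray(q)-t)@EX<-14: movel([*b,z],frame=rs,max_speed=50); z=up(b,z)
    else: b=np.asarray(q)
    b=t-EX*5; movel([*b,z],frame=rs,max_speed=30); z=up(b,z); f0=np.array(read_state()["ft_force"][:2])@EX; print("z",z)
    for x in np.arange(-5,9,1.):
        movel([*(t+EX*x),z],max_speed=20); wait(.1)
        f=np.array(read_state()["ft_force"][:2])@EX-f0
        if f<-5.5: break
    st=rep(f"fence x{x} f {f:.1f}")
'''+s[b:]
open('h.py','w').write(s)
E
python3 - <<'E'
from h import *
c=dict(np.load("t6.npz")); ks=carts(c)
for y,m in((-18,2),(50,3),(-158,0)):
    k=min(ks,key=lambda k:abs(k["p"][1]-y))
    if m==2: k["yaw"]=.0116
    slide(k,m)
movep([400,-150,300],best([400,-150,300],EY).tolist())
c=snap("t7"); show(c)
cv2.imwrite("pics/crop7.png",cv2.resize(c["image"][205:260,195:410],None,fx=3.7,fy=3.7,interpolation=cv2.INTER_CUBIC))
E
```

```text
down False t 67.7 [585.7 -17.7  32.4] F [-0.5  0.  -1.3] gap 85.3 gf 0.0
grip t 68.4 [585.4 -17.7  32.1] F [-0.5  0.6  3.7] gap 8.1 gf 60.6
z 32.4
fence x0.0 f -8.8 t 71.6 [588.3 -18.3  32.2] F [-9.2  0.6  4.4] gap 8.3 gf 60.8
tcp vs mark [-1.1  0. ] gap 8.255155721980955
down False t 76.0 [558.3  50.2  32.4] F [-0.1  0.1  0.3] gap 85.2 gf 0.0
grip t 76.7 [558.1  50.1  32.2] F [-1.5 -0.4  5.7] gap 8.1 gf 59.8
z 32.4
fence x1.0 f -8.8 t 81.1 [588.4  56.6  32.2] F [-9.3 -0.3  5.8] gap 8.4 gf 60.0
tcp vs mark [-0.1 -0. ] gap 8.371174528550602
down False t 85.3 [ 549.  -158.6   32.4] F [ 0.3 -0.  -0. ] gap 85.3 gf 0.0
grip t 86.0 [ 548.8 -158.4   32.2] F [-1.5  1.   5.5] gap 8.2 gf 60.0
z 32.4
fence x1.0 f -7.7 t 90.6 [ 591.1 -168.3   32.3] F [-7.5  0.3  5.2] gap 8.2 gf 59.9
tcp vs mark [-0.  -0.1] gap 8.2474604106778
mark 4 fin [587.5 131.9] yaw-ref -0.048 size [26. 44.] slab err [-8.1  0. ]
mark 3 fin [587.9  57. ] yaw-ref -0.055 size [26. 44.] slab err [-7.8 -0.4]
mark 2 fin [589.5 -17.6] yaw-ref -0.033 size [26. 46.] slab err [-7.  -0.4]
mark 0 fin [ 591.2 -166.4] yaw-ref -0.001 size [28. 48.] slab err [-5.8 -0.5]
```

View pics/crop7.png

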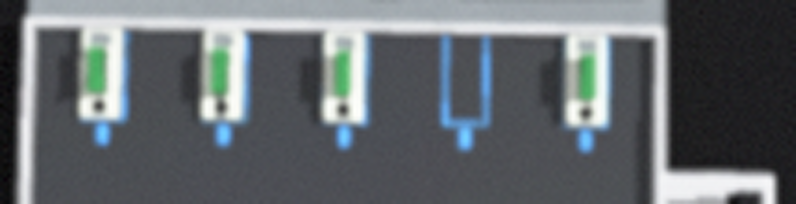

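```bash
python3 - <<'E'
from h import *
p=np.array([514.2,-265.]); r=best([*p,150],EX)
movep([*p,150],r.tolist()); movel([*p,70]); print(movel([*p,33],max_speed=60,guard=15)); clamp(); s=rep("grip"); assert 12<s["finger_gap"]<19
q=p+EX*118; g=movel([*q,33],max_speed=35,guard=45); s=rep(f"home {g}"); wait(.4); s=rep("after")
open_gripper(); p=read_state()["eef_pos"]; movel([p[0],p[1],150],max_speed=80); movep([420,-280,250],r.tolist()); rep()
c=snap("t8"); cv2.imwrite("pics/crop8.png",cv2.resize(c["image"][140:300,90:420],None,fx=2.4,fy=2.4,interpolation=cv2.INTER_CUBIC))
E
```

```text
False
grip t 96.8 [ 516.2 -265.    33.5] F [10.7 -0.3 -1. ] gap 15.1 gf 60.8
home True t 99.8 [ 626.2 -263.6   33.5] F [-4.1  1.5 11.2] gap 15.1 gf 62.4
after t 100.2 [ 626.2 -263.7   33.5] F [-2.7  1.9  9.8] gap 14.8 gf 62.4
 t 103.4 [ 421.2 -279.7  249.7] F [-0.2 -0.2 -0.3] gap 85.3 gf 0.0
```

View pics/crop8.png

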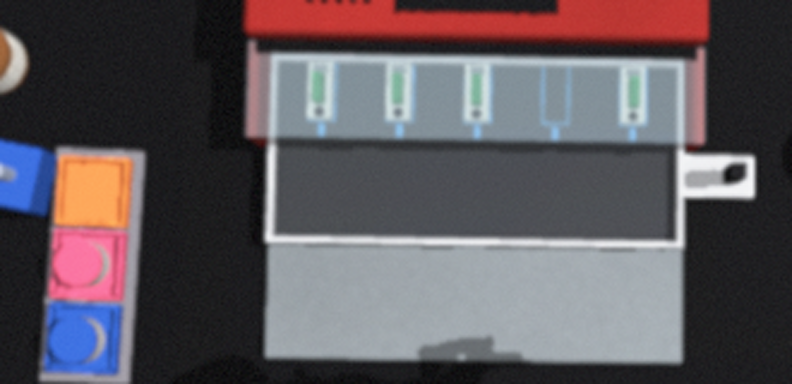

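```bash
python3 - <<'E'
from h import *
a=dict(np.load("t7.npz")); c=dict(np.load("t8.npz"))
fr=[rimframe(a,260,300),rimframe(c,225,245)]
d=(fr[1][2]-fr[0][2])@EX; print("carriage moved",d)
A=sorted(carts(a),key=lambda k:k["p"][1])
h=hsv(c); m=((h[...,0]>50)&(h[...,0]<90)&(h[...,1]>70)).astype(np.uint8); m[:160]=0; m[195:]=0; m[:,:205]=0; m[:,370:]=0
n,l,s,_=cv2.connectedComponentsWithStats(m)
C=[ray(c,*np.nonzero(l==i)[::-1],44)[:,:2].mean(0) for i in range(1,n) if s[i,4]>6]
for k,p in zip(A,sorted(C,key=lambda p:p[1])): e=p-k["p"]; print("cart shift",(e@EX).round(1),(e@EY).round(1))
E
```

```text
carriage moved 108.9082764692688
cart shift 109.1 -0.5
cart shift 109.1 -0.4
cart shift 110.9 -0.5
cart shift 109.7 0.2
```

```bash
python3 -c "
from workcell import *
print(finish_job())"
```

```text
the job is handed in; nothing more can be done
None
```

I handed the job in at about 103 s on the robot clock. Both pucks (pink and blue) are in their docks, the four cartridges are square against the fence in outlines 0, 2, 3 and 4, and the carriage is home, having moved about 109–110 mm to its stop; the official verdict was not shown to me.

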